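Calibrate the reflectance head with the reference slide

TASK

Calibrate the tilting reflectance head: first take its dark reading by pushing the shutter plunger at the top of the sloped face fully in and letting it spring back. Then pick up the reference slide by its upright grip and hold it flush on the sloped face, square over the port with its lower end at the ledge, pressed down so that the small sprung pin is pushed in. Finish while still holding it there in the gripper, and leave the other things on the bench where they are.

Things in the scene. Friction and masses are not known exactly. Their poses are not given: they have to be found in the camera images.
- port (a point): centre of the round 22 mm port in the sloped aluminium face, in the plane of the face, 85 mm above the bench. z axis: out of the face; x: up the slope; y: level, across the face. The face leans towards the robot, 11 to 26 degrees from level, locked. Along x from here: ledge (5 mm high, 60 mm wide) with its stop face at -40 mm, sprung pin at +24 mm, plunger at +58 mm; the slide goes centred here
- stage_head: the tilting head with the face (125 mm up the slope, 74 mm wide, from -49 to +76 mm), pin and plunger; it stands between two grey cheeks with black lock knobs (reaching 66 mm to either side) on a grey base 124 x 112 mm; origin and axes are those of port
- plunger_top (a point): centre of the top of the plunger's black mushroom cap (20 mm wide), 28 mm above the face when out; z axis: out of the face, it is pushed against z, along its axis
- plunger (a joint): travel of the shutter plunger in m: 0 = out, 0.010 = fully in; sprung, 1.4 N to start and 4.9 N at the end of the stroke, returns by itself
- pin (a joint): travel of the steel interlock pin (6 mm wide, domed, stands 4 mm proud of the face) in m: 0 = out, 0.004 = level with the face; sprung, 1 N at the start and 3 N when level, so the slide lifts off if it is not held
- slide: the loose reference slide, 90 g: flat aluminium frame 70 (x) x 44 (y) x 6 mm (z), with a white tile in its underside and an upright grey grip in the middle of its top; origin at the centre of the underside, z axis out of the top; the same after a half turn about z
- slide_grip (a point): middle of the slide's upright grip, 29 mm above the underside; the grip is 32 mm long (x), 12 mm thick (y) and rises from 6 to 42 mm above the underside (a flange round its foot reaches 8.5 mm); pinch it across y
- slide_face (a point): centre of the slide's underside, the face that goes on the port; x along the 70 mm length, z towards the grip
- filter_a: black knurled filter ring, 36 mm wide, 12 mm high, bystander; origin at its underside
- filter_b: grey knurled filter ring, 36 mm wide, 12 mm high, bystander; origin at its underside
- port_cap: black rubber cap, 37 mm wide, 12 mm high, bystander; origin at its underside
- tweezers: fine forceps lying on edge, 118 mm long, 11 mm high, bystander; origin at its underside
- pen: thick marker pen, 135 mm long, 16 mm high, bystander; origin at its underside
- dish: small petri dish, 34 mm wide, 11 mm high, bystander; origin at its underside
Things that resemble listed ones, but are neither listed nor needed, are in the scene too. What is meant by the slide is not green or yellow, and is the larger of those in its own colour.

How it is judged:
By the outcome, as a careful person would: the job done as asked, in the order asked, and still so for the second after the job is handed in, while the arm keeps its last pose, push and grip.
It also fails if it takes over 48 s, if anything falls off the work surface, if the arm or the gripper's body presses on something with over 40 N, if the wrist force passes 120 N, or if a joint passes its speed limit or range.

ROBOT

A 6-joint arm with a two-finger parallel gripper is mounted at the origin on a cart in front of the work surface, level with it; the furniture and walls round the work are solid. World frame = base frame: x ahead of the robot, y to its left, z up, the work surface at z = 0. Lengths are in m, angles in rad, forces in N, time in s.
With the tool pointing down it reaches from about 0.35 to 0.8 m from the base axis. Payload 7.3 kg.
Tool frame: the origin (TCP) lies between the finger pads; the fingertips stand 25 mm ahead of it and the grasp point (between the pads) lies 6 mm ahead of it (r.tip_extent is the distance from the TCP to the fingertips, in m); z points along the fingers, y is the direction in which the jaws open and shut (so a half turn about z gives the same grasp; the last joint's range is limited). The gripper opens to 85 mm and grips with 20 to 120 N. Pads are 22 mm wide; open, the fingers measure 114 mm over their backs; the gripper's body (76 mm by 85 mm) begins 54 mm behind the grasp point. The pads swing forward as they close: fully open they stand 13 mm farther back than shut.
Start: joints at [-1.29, 0.342, 1.524, -0, 1.275, -0.146], TCP at [0.217, -0.478, 0.256] pointing down, gripper open.
Joint ranges: [-2.53, 2.53], [-0.77, 2.02], [0.04, 2.7], [-1, 4.14], [0.28, 2.66], [-3.11, 3.11]. Speed limits (rad/s): [2.57, 2.57, 3.14, 3.14, 3.14, 3.14].

INTERFACE

Orientations are given as a unit quaternion [x, y, z, w].
In Python, from workcell import r, command_gripper, optics gives the robot as it stands. The module is installed in compiled form; this text tells all that it offers. Calls block until the motion is done:
- r.reach(position, orientation): joint-space move of the TCP to a pose.
- r.move_straight(position, orientation=None, speed=0.15, max_force=None): straight line of the TCP; orientation=None keeps the orientation; speed is the mean speed in m/s. With max_force (N) it stops when the force on the tool has changed by that much, and returns True; else False.
- r.movej(angles): joint-space move.
- command_gripper(opening, force=None): finger opening in m; force is the grip in N (None keeps the last); returns when the fingers have stopped.
- r.hold(seconds).
- r.solve_ik(position, orientation): joint angles nearest the present ones, or None.
- r.read_state(): the state.
- optics.get_image(name): name is "side" or "top"; returns (picture, depth): 480x640x3 uint8, red, green, blue; 480x640 float32, m along the optical axis (not along the pixel's ray), 0 where there is no reading.
- optics.camera_model(name): a dict with "K" (3x3 intrinsics, pixels), "R" (3x3) and "t" (3): a world point X has camera coordinates R X + t. Camera axes: x right, y down, z forward; pixel columns grow to the right and rows downward; lengths in m; the calibration is good to about 2 mm. A picture is of the moment at which its call begins. camera_model takes no time and is no camera call.
A pose or a line that the arm cannot do raises r.PlanningError and nothing moves.
- r.finish_job(): hands the job in, once; it reports no verdict.
The state is a dict: "time_s": time; "joint_positions": joint angles; "dq": joint speeds; "tau": joint torques, N m; "eef_pos": TCP position; "eef_rot": TCP orientation; "contact_force": force on the tool from outside, world axes, zero at the start; "torque": the same for the moment, N m; "grip_width": finger opening in m.
Only numpy, scipy, OpenCV 4.12 (cv2) and the standard library are available. Lean on these libraries where they do the work, as an engineer would, in place of code of your own. Each camera call takes 0.05 s, during which the arm holds its last target.

## Working session

There is one attempt and no reset: what is moved stays moved. The work goes in short steps, each a Python script; the robot and the scene stay as the last script left them, time stands still between calls to the robot, and variables do not carry over. Pictures are saved under pics/ and viewed, and the job is handed in when it is done.

```bash
mkdir -p pics; python3 - <<'E'
from workcell import r, optics
import cv2, numpy as np
for n in ("side","top"):
    p,d=optics.get_image(n); cv2.imwrite(f"pics/{n}0.png",p[:,:,::-1]); np.savez(f"{n}0.npz",p=p,d=d)
    m=optics.camera_model(n); print(n,np.round(m["K"],1).tolist(),np.round(m["R"],4).tolist(),np.round(m["t"],4).tolist(), "cam at",np.round(-m["R"].T@m["t"],3), (d>0).mean())
s=r.read_state();print(s)
E
```

```text
side [[614.7, 0.0, 314.0], [0.0, 614.7, 240.6], [0.0, 0.0, 1.0]] [[-0.9187, -0.3947, 0.014], [-0.1896, 0.4095, -0.8924], [0.3465, -0.8225, -0.4511]] [0.4487, 0.236, 1.0476] cam at [0.094 0.942 0.677] 0.9958170572916667
top [[530.8, 0.0, 323.3], [0.0, 530.8, 242.5], [0.0, 0.0, 1.0]] [[-0.0285, -0.9996, 0.0034], [-0.9898, 0.0277, -0.1397], [0.1396, -0.0073, -0.9902]] [-0.102, 0.541, 1.0784] cam at [ 0.382 -0.109  1.144] 0.9959440104166667
{'time_s': 0.1, 'joint_positions': array([-1.29000465e+00,  3.42642647e-01,  1.52491355e+00,  8.62228270e-07,
        1.27541351e+00, -1.46011540e-01]), 'dq': array([-0.0004323 , -0.00061157, -0.00286655, -0.00024225,  0.0003973 ,
       -0.00016096]), 'tau': array([ 2.00783208e-03, -4.34447086e+01, -2.46489519e+01, -1.76603330e-04,
        4.67611535e-03, -4.49851655e-06]), 'eef_pos': array([ 0.21725483, -0.47758307,  0.25570361]), 'eef_rot': array([ 9.77315954e-01,  2.11785391e-01, -4.59531382e-05, -6.86988808e-04]), 'contact_force': array([-0.04684906, -0.40282716, -0.05711071]), 'torque': array([-0.01956147,  0.0146944 , -0.01522376]), 'grip_width': 0.08551671280462954}
```

View pics/side0.png

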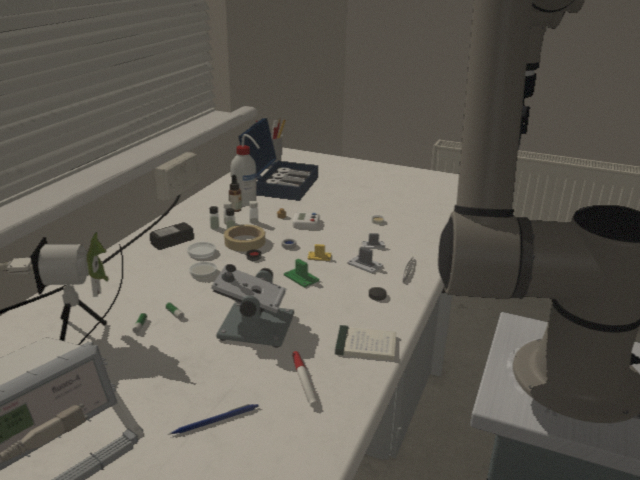

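View pics/top0.png

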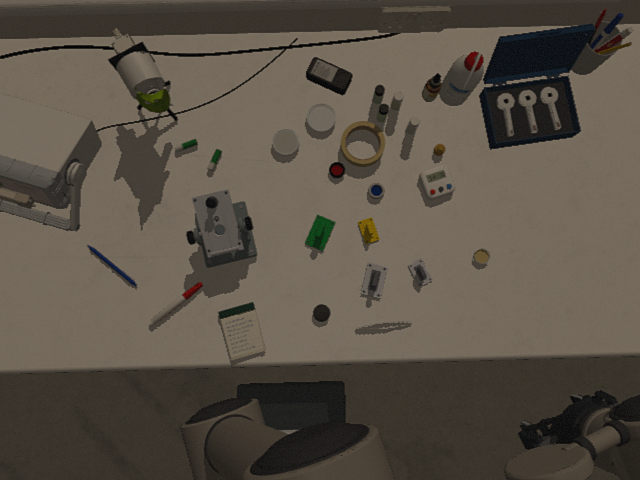

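The top view shows four slide-like things: green (320,233), yellow (369,231), large grey (374,281) and small grey (420,272). The slide must be the larger grey one at (374,281), which is side view (365,260). The head is at (215,225) in the top view. I'll confirm both in enlarged crops.

```bash
python3 - <<'E'
import cv2, numpy as np
t=np.load("top0.npz")["p"][:,:,::-1]; s=np.load("side0.npz")["p"][:,:,::-1]
def crop(im,x0,y0,w,h,W,H): 
    c=cv2.resize(im[y0:y0+h,x0:x0+w],(W,H),interpolation=cv2.INTER_CUBIC); return np.clip(c.astype(float)*1.5,0,255).astype(np.uint8)
a=np.hstack([crop(t,300,205,150,112,400,300),crop(s,340,220,80,60,400,300)])
b=np.hstack([crop(t,175,180,96,96,400,300)*0+crop(t,175,175,120,90,400,300),crop(s,195,250,120,90,400,300)])
cv2.imwrite("pics/crops0.png",np.vstack([a,b]))
E
```

```text
(no output)
```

View pics/crops0.png

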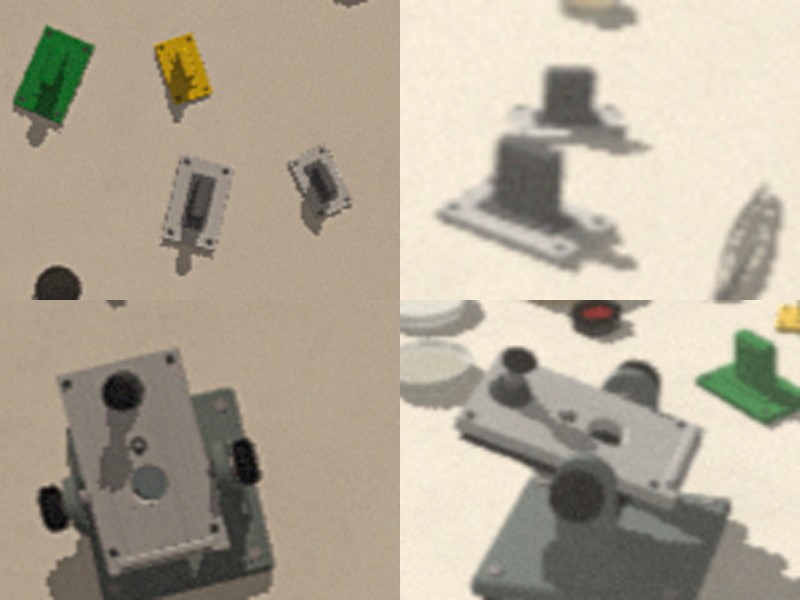

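The crop confirms it: the large grey slide lies at (374,281), clearly bigger than the small grey at (420,272). It also shows the head's port, pin and plunger. Next I'll measure.

```bash
cat > h.py <<'E'
import numpy as np, cv2
from workcell import r, optics, command_gripper
C={n:optics.camera_model(n) for n in("side","top")}
def deproj(n,u,v,d):
    c=C[n];K=c["K"];u=np.asarray(u,float);v=np.asarray(v,float)
    X=np.stack([(u-K[0,2])/K[0,0]*d,(v-K[1,2])/K[1,1]*d,d],-1)
    return (X-c["t"])@c["R"]
def proj(n,X):
    c=C[n];Y=np.asarray(X)@c["R"].T+c["t"];Y=Y@c["K"].T;return Y[...,:2]/Y[...,2:]
def ray(n,u,v):
    c=C[n];o=-c["R"].T@c["t"];w=deproj(n,u,v,np.array(1.))-o;return o,w/np.linalg.norm(w)
def onplane(n,u,v,p0,nn):
    o,w=ray(n,u,v);return o+w*((p0-o)@nn)/(w@nn)
def tri(uv):  # dict name->(u,v)
    A=np.zeros((3,3));b=np.zeros(3);L=[]
    for n,(u,v) in uv.items():
        o,w=ray(n,u,v);P=np.eye(3)-np.outer(w,w);A+=P;b+=P@o;L.append((o,w))
    X=np.linalg.solve(A,b);return X,[np.linalg.norm((np.eye(3)-np.outer(w,w))@(X-o)) for o,w in L]
def fitplane(P):
    for _ in range(4):
        c=P.mean(0);n=np.linalg.svd(P-c,full_matrices=False)[2][2];n*=np.sign(n[2]);e=(P-c)@n;P=P[abs(e)<max(2.0*e.std(),1e-4)]
    return c,n,e.std()
E
python3 - <<'E'
from h import *
D={n:np.load(f"{n}0.npz") for n in C}
# bench plane check
for n in C:
    d=D[n]["d"];v,u=np.mgrid[0:480:2,0:640:2];P=deproj(n,u,v,d[::2,::2].astype(float))
    m=(abs(P[...,2])<.02)&(P[...,0]>.3)&(P[...,0]<.6)&(abs(P[...,1])<.35)
    print(n,fitplane(P[m]))
# enlarged views w/ pixel coordinates: head polygons (top)
boxes={"top":[(185,180,80,90),(350,250,50,56)],"side":[(205,250,96,72),(340,235,50,50)]}
for n in C:
  for i,(x,y,w,h) in enumerate(boxes[n]):
    k=8 if i==0 else 12
    if n=="top" and i==0:k=6
    c=cv2.resize(D[n]["p"][y:y+h,x:x+w,::-1],None,fx=k,fy=k,interpolation=cv2.INTER_CUBIC)
    c=np.clip(c*1.5,0,255).astype(np.uint8)
    for g in range(0,w,10): cv2.putText(c,str(x+g),(g*k,10),0,.4,(0,0,255)); cv2.line(c,(g*k,0),(g*k,c.shape[0]),(0,0,255),1) if 1 else 0
    for g in range(0,h,10): cv2.putText(c,str(y+g),(0,g*k+10),0,.4,(255,0,0)); cv2.line(c,(0,g*k),(c.shape[1],g*k),(255,0,0),1)
    print(c.shape);cv2.imwrite(f"pics/g_{n}{i}.png",c)
E
```

```text
side (array([0.43598444, 0.10136864, 0.00252133]), array([-0.00100536,  0.00174956,  0.99999796]), np.float64(0.0011369677324513544))
top (array([ 0.44272648, -0.00165382,  0.0008821 ]), array([-1.86295950e-04, -8.88109503e-05,  9.99999979e-01]), np.float64(0.0019062595851028642))
(576, 768, 3)
(600, 600, 3)
(540, 480, 3)
(672, 600, 3)
```

View pics/g_top0.png

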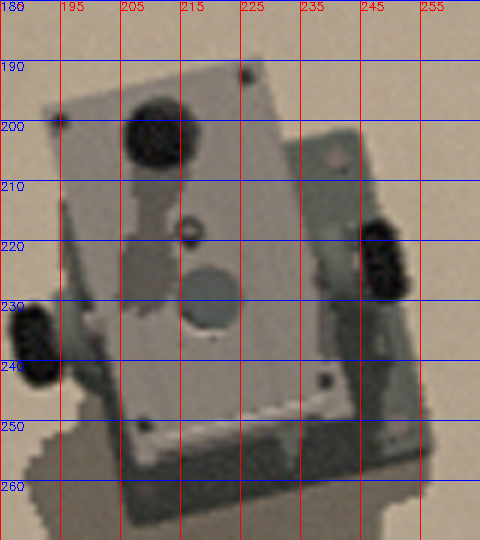

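View pics/g_side0.png

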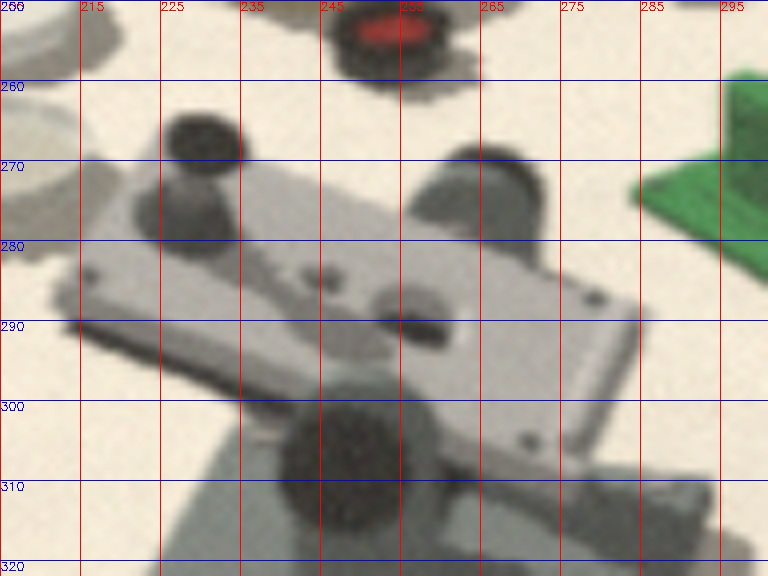

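View pics/g_top1.png

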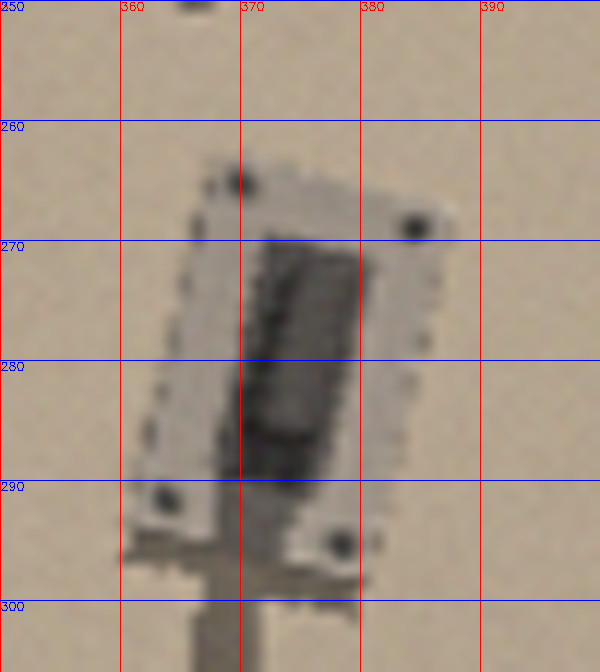

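View pics/g_side1.png

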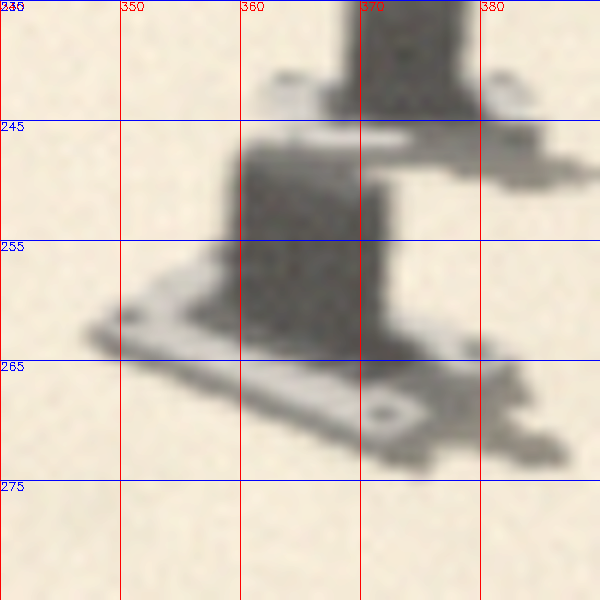

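Top view: face screws are at (194.5,199.8), (225.5,192.2), (238.8,243) and (208.7,250.3). The port is at (219.5,229.4), the pin at (216.2,218.2) and the cap at (211.4,201.7). In the side view the same items sit around (215.5,284), (279,287), (271,305), port (256,289) and pin (245,284). I'll triangulate these and cross-check against the depth plane.

```bash
python3 - <<'E'
from h import *
D={n:np.load(f"{n}0.npz") for n in C}
def px(b,k,p): return (b[0]+(p[0]+.5)/k-.5, b[1]+(p[1]+.5)/k-.5)
T=lambda p:px((185,180),6,p); S=lambda p:px((205,250),8,p)
pts={"TL":(T((60,122)),S((88,275))),"BL":(T((145,425)),S((530,442))),"BR":(T((326,381)),S((595,298))),"port":(T((210,299)),S((413,318))),"pin":(T((190,232)),S((322,278))),"cap":(T((161,133)),S((205,140)))}
X={}
for k,(t,s) in pts.items():
    X[k],e=tri({"top":t,"side":s});print(k,np.round(X[k]*1000,1),"miss",np.round(np.array(e)*1000,1))
n0=np.cross(X["TL"]-X["BL"],X["BR"]-X["BL"]);n0/=np.linalg.norm(n0);n0*=np.sign(n0[2]);print("screw plane n",n0,"tilt",np.degrees(np.arccos(n0[2])))
for n in C:
    poly=proj(n,np.array([X["TL"],X["TL"]+X["BR"]-X["BL"],X["BR"],X["BL"]]))
    m=np.zeros((480,640),np.uint8);cv2.fillConvexPoly(m,np.round(poly).astype(int),1)
    v,u=np.nonzero(m);P=deproj(n,u,v,D[n]["d"][v,u].astype(float));P=P[abs((P-X["BL"])@n0)<.006]
    c,nn,e=fitplane(P);print(n,"plane n",nn,"tilt",np.degrees(np.arccos(nn[2])),"yaw",np.degrees(np.arctan2(-nn[1],-nn[0])),"rms",e,len(P),"height at port xy",c[2]-((X["port"]-c)[:2]@nn[:2])/nn[2],"screws off plane",[round(float((X[k]-c)@nn)*1000,1) for k in X])
print("edge len TL-BL",np.linalg.norm(X["TL"]-X["BL"]),"BL-BR",np.linalg.norm(X["BR"]-X["BL"]))
a=X["TL"]-X["BL"];print("upslope yaw",np.degrees(np.arctan2(a[1],a[0])),"slope",np.degrees(np.arcsin(a[2]/np.linalg.norm(a))));b=X["BL"]-X["BR"];print("y yaw",np.degrees(np.arctan2(b[1],b[0]))-90, b[2])
E
```

```text
TL [621.8 137.5 108.2] miss [1.1 1.1]
BL [523.3 115.4  77.5] miss [0.7 0.7]
BR [536.8  54.3  78. ] miss [1. 1.]
port [564.6  91.9  86.3] miss [1.1 1.1]
pin [585.8  96.9  94.5] miss [0.7 0.7]
cap [612.8 100.2 126. ] miss [0.8 0.8]
screw plane n [-0.28597821 -0.05509432  0.95665097] tilt 16.932021044330334
side plane n [-0.28061643 -0.06907781  0.95733102] tilt 16.79771611964813 yaw 13.829227594913789 rms 0.001006319661248684 1054 height at port xy 0.08742729358799198 screws off plane [0.7, 0.5, 1.4, -1.1, 0.5, 22.9]
top plane n [-0.28084341 -0.05772713  0.95801595] tilt 16.66138432114017 yaw 11.615318598440286 rms 0.0015751266236850561 1522 height at port xy 0.08629335161139509 screws off plane [2.3, 1.8, 2.1, -0.0, 1.6, 24.1]
edge len TL-BL 0.10549930045290928 BL-BR 0.06252276698275663
upslope yaw 12.64565106923834 slope 16.924650919689437
y yaw 12.46317782278524 -0.0005177023857206586
```

```bash
cat >> h.py <<'E'
from scipy.spatial.transform import Rotation as Ro
def frame(yaw,tilt):
    y,t=np.radians([yaw,tilt]);x=np.array([np.cos(t)*np.cos(y),np.cos(t)*np.sin(y),np.sin(t)]);yy=np.array([-np.sin(y),np.cos(y),0]);return np.stack([x,yy,np.cross(x,yy)],1)
def toolq(F,flip=1): # tool z=-Fz, tool y=-+Fy
    return Ro.from_matrix(np.stack([flip*F[:,0],-flip*F[:,1],-F[:,2]],1)).as_quat()
E
python3 - <<'E'
from h import *
def px(b,k,p): return (b[0]+(p[0]+.5)/k-.5, b[1]+(p[1]+.5)/k-.5)
F=frame(12.5,16.8);port=np.array([.5646,.0919,.085])
P={"TL":[621.8,137.5,108.2],"BL":[523.3,115.4,77.5],"BR":[536.8,54.3,78],"port":[564.6,91.9,86.3],"pin":[585.8,96.9,94.5],"cap":[612.8,100.2,126]}
for k,p in P.items(): print(k,np.round((np.array(p)-port*1000)@F,1))
# TR screw in top only, on plane
print("TR",np.round((onplane("top",*px((185,180),6,(246,76)),port+F[:,2]*.001,F[:,2])-port)@F*1000,1))
T=lambda p:px((350,250),12,p); S=lambda p:px((340,235),12,p)
q={"TL":(T((240,183)),S((125,315))),"BL":(T((167,500)),S((385,412))),"BR":(T((343,543)),S((475,345)))}
X={}
for k,(t,s) in q.items():
    X[k],e=tri({"top":t,"side":s});print(k,np.round(X[k]*1000,1),"miss",np.round(np.array(e)*1000,1))
for nme,c in (("holes@z6mm",((240,183),(415,228),(343,543),(167,500))),):
    Q=np.array([onplane("top",*T(p),np.array([0,0,.006]),np.array([0,0,1.])) for p in c]);print(np.round(Q*1000,1),"centre",Q.mean(0),"len",np.linalg.norm(Q[0]-Q[3]),np.linalg.norm(Q[1]-Q[2]),"wid",np.linalg.norm(Q[0]-Q[1]))
    a=Q[0]+Q[1]-Q[2]-Q[3];b=Q[0]+Q[3]-Q[1]-Q[2];print("yaw",np.degrees(np.arctan2(a[1],a[0])),np.degrees(np.arctan2(-b[0],b[1])))
QS=[onplane("side",*S(p),np.array([0,0,.006]),np.array([0,0,1.])) for p in ((125,315),(385,412),(475,345))];print(np.round(np.array(QS)*1000,1),"side ctr",(QS[0]+QS[2])/2)
# grip top corners: top view and side view
gt=[T(p) for p in ((275,240),(372,258),(310,430),(250,420))]
print("grip top center (top view, z=42mm)",onplane("top",*T((325-2,350-0)),np.array([0,0,.042]),np.array([0,0,1.])))
d=np.load("top0.npz")["d"];u,v=T((320,330));print("grip top depth pt",deproj("top",u,v,float(d[int(round(v)),int(round(u))])))
for x,y in ((64,28),(62,24),(64,24)):
    pass
for w in (0,1):
  for f in (1,-1):
    print(f,np.round(r.solve_ik(port+F@[.058,0,.053+.03],toolq(F,f)),2),np.round(r.solve_ik(np.array([.463,-.2,.036]),toolq(frame(-13,0),f)),2))
  break
E
```

```text
TL [69.6 32.1  3.2]
BL [-35.9  31.9   3. ]
BR [-35.8 -30.7   3.5]
port [0.4 0.  1.2]
pin [23.6  0.3  2.8]
cap [58.6 -2.3 25.1]
TR [ 68.7 -31.1   1. ]
TL [ 491.6 -215.1   10.2] miss [0.9 0.9]
BL [ 435.3 -199.9   10.3] miss [0.6 0.6]
BR [ 427.3 -230.6   10.8] miss [1.1 1.1]
[[ 491.2 -215.7    6. ]
 [ 482.2 -246.7    6. ]
 [ 426.4 -231.4    6. ]
 [ 434.9 -200.4    6. ]] centre [ 0.45864595 -0.2235706   0.006     ] len 0.05833319933842482 0.05789009670313742 wid 0.032306558546433585
yaw -15.280237104222422 -15.737769962458037
[[ 494.9 -222.2    6. ]
 [ 438.1 -207.2    6. ]
 [ 430.8 -238.7    6. ]] side ctr [ 0.46284333 -0.23044865  0.006     ]
grip top center (top view, z=42mm) [ 0.45830562 -0.22552069  0.042     ]
grip top depth pt [ 0.46200582 -0.22547448  0.03890593]
1 [0.01 0.42 1.66 0.09 0.77 1.31] [-0.56  0.6   1.83 -0.    0.72  1.24]
-1 [ 0.01  0.42  1.66  0.09  0.77 -1.83] [-0.56  0.6   1.83 -0.    0.72 -1.9 ]
```

Head: the pin is at +23.6 mm, the plunger at +58.6 mm, the screws are symmetric about y=0, tilt is 16.8° and yaw is 12.5°, all of which fit. Slide: centre about (0.459,-0.224), yaw -15.5°. The side view reads about 3 mm high on the bench and the top view about 1 mm, so I'll use the corrected heights. Now I'll hover over the plunger.

```bash
cat >> h.py <<'E'
F=frame(12.5,16.8);port=np.array([.5646,.0919,.085])
def snap(n,tag,box=None,k=6,draw=[]):
    p,d=optics.get_image(n);np.savez(f"{n}_{tag}.npz",p=p,d=d)
    im=p[:,:,::-1]
    x,y,w,h=box or (0,0,640,480);k=k if box else 1
    c=np.clip(cv2.resize(im[y:y+h,x:x+w],None,fx=k,fy=k,interpolation=cv2.INTER_CUBIC)*1.5,0,255).astype(np.uint8)
    for X in draw:
        u=(proj(n,X)-[x,y]+.5)*k-.5;cv2.circle(c,tuple(int(round(a)) for a in u),3,(0,0,255),-1)
    cv2.imwrite(f"pics/{n}_{tag}.png",c)
E
python3 - <<'E'
from h import *
command_gripper(0.0)
q=toolq(F)
r.reach(port+F@[.058,-.0005,.053+.12],q)
r.move_straight(port+F@[.058,-.0005,.053+.015],q,speed=.12)
r.hold(.3)
s=r.read_state();print(s["time_s"],(s["eef_pos"]-port)@F,s["contact_force"],s["grip_width"])
tip=s["eef_pos"]-F[:,2]*r.tip_extent;print(r.tip_extent)
snap("top","hov",(160,150,130,100),6,[tip]);snap("side","hov",(180,200,130,100),6,[tip])
E
```

```text
4.5833 [ 0.05823917 -0.00052306  0.06847347] [ 0.07168551  0.3455618  -0.51034916] -0.0001455283079997954
0.025
```

View pics/top_hov.png

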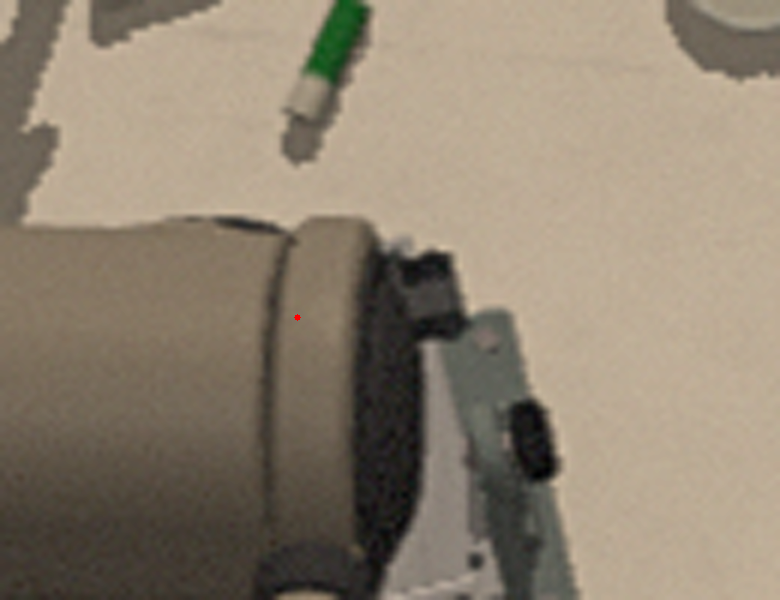

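View pics/side_hov.png

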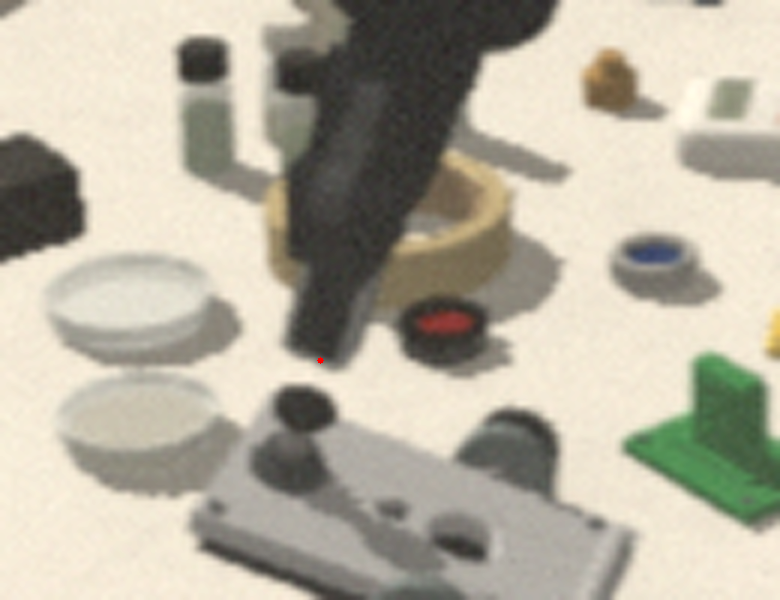

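The side view shows the tip at (320,358) directly above the plunger cap at (303,405) along the face normal. Pressing now.

```bash
python3 - <<'E'
from h import *
q=toolq(F)
def st(l):
    s=r.read_state();print(l,round(s["time_s"],2),np.round((s["eef_pos"]-port)@F*1000-[0,0,25],2),"F",np.round(s["contact_force"]@F,2))
hit=r.move_straight(port+F@[.058,-.0005,.053-.002],q,speed=.03);st("2mm in?")
hit=r.move_straight(port+F@[.058,-.0005,.053-.018],q,speed=.02,max_force=14);print(hit);st("pressed")
r.hold(.3);st("held")
snap("side","prs",(180,200,130,100),6)
r.move_straight(port+F@[.058,-.0005,.053+.05],q,speed=.1);st("back")
snap("side","rel",(180,200,130,100),6)
E
```

```text
2mm in? 5.4 [57.85 -0.46 25.97] F [-0.76  0.56  0.67]
True
pressed 5.93 [57.84 -0.45 17.76] F [-2.4  -0.4   9.67]
held 6.23 [57.85 -0.47 17.75] F [-1.78 -1.05 10.23]
back 7.04 [57.6  -0.45 77.49] F [-0.17  1.29  0.6 ]
```

View pics/side_prs.png

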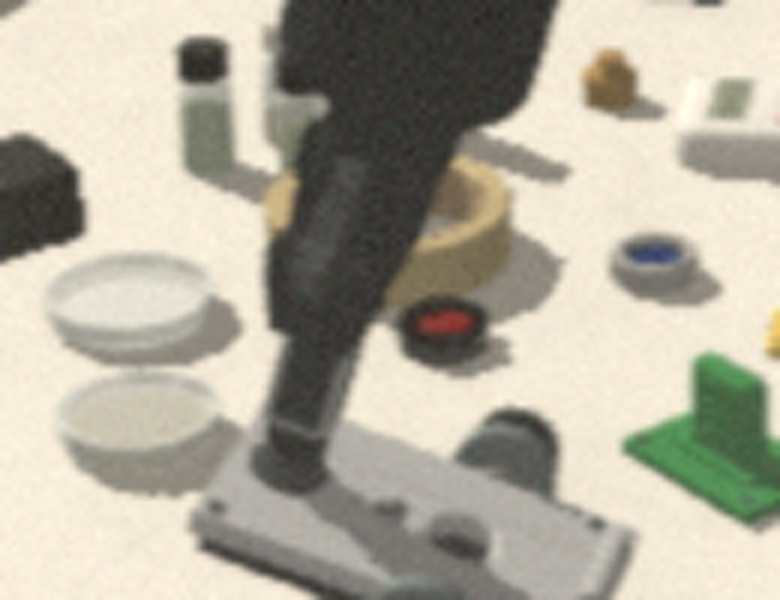

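View pics/side_rel.png

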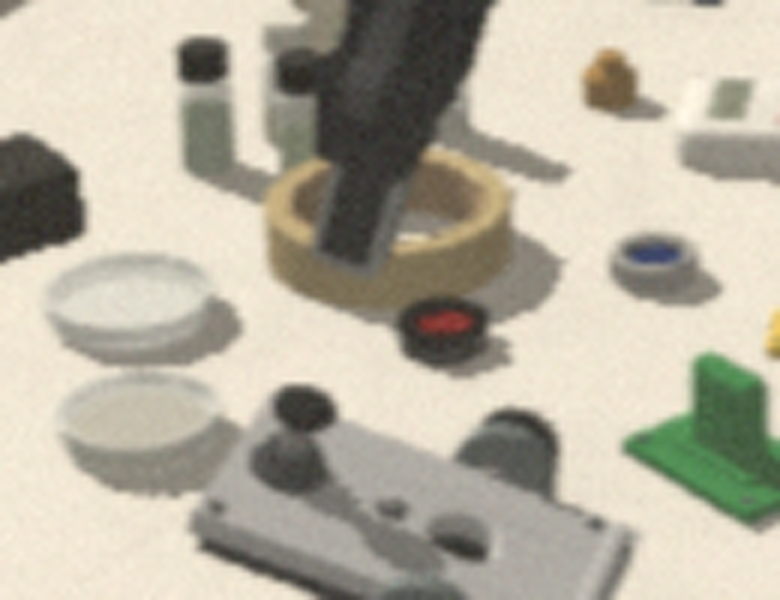

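The plunger bottomed at tip z = 17.8 mm (18 expected) with 10 N, and it has sprung back out at (303,405). That confirms the face plane height to about 0.2 mm. Now the pick.

```bash
python3 - <<'E'
from h import *
G=frame(-15.5,0);q=toolq(G);c=np.array([.459,-.2245,0])
r.move_straight(port+F@[.058,-.0005,.053+.13],speed=.25)
r.reach(c+[0,0,.16],q)
command_gripper(.045)
r.move_straight(c+[0,0,.095],q,speed=.15)
r.hold(.2);s=r.read_state();print(s["time_s"],s["eef_pos"],s["contact_force"])
tip=s["eef_pos"]-[0,0,.02]
snap("side","pk",(310,190,110,100),6,[c,c+[0,0,.042],tip]);snap("top","pk",(310,200,130,110),5,[c+[0,0,.042]])
E
```

```text
10.175 [ 0.45957484 -0.22487587  0.09606113] [ 0.81204294 -0.46084994 -0.44318635]
```

View pics/side_pk.png

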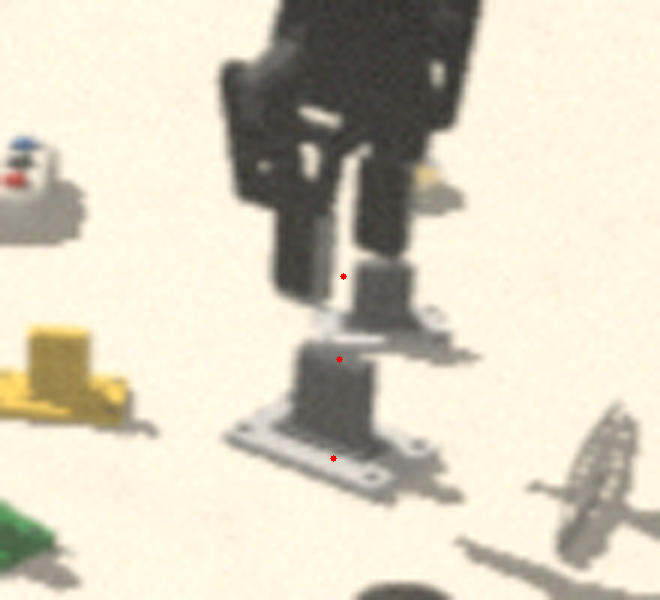

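View pics/top_pk.png

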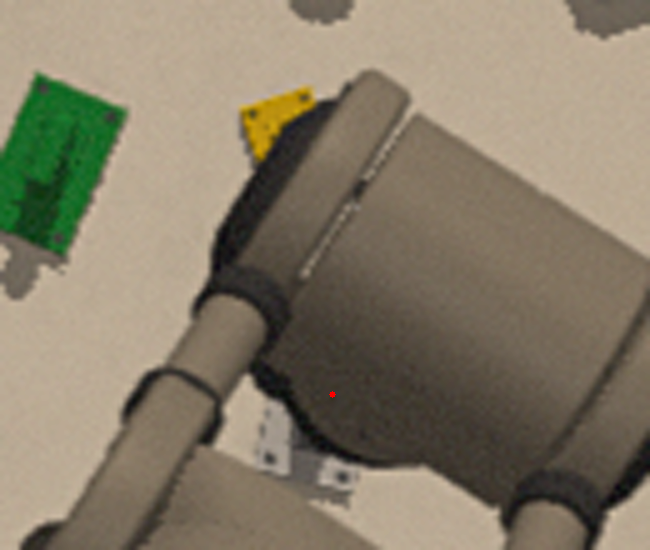

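The side view shows the jaws at (342,275) straddling the grip at (338,348), which appears a couple of pixels off my mark. I'll shift the target halfway between the two views' estimates; the jaws self-centre in y, and I'll measure the x offset after the grasp.

```bash
python3 - <<'E'
from h import *
G=frame(-15.5,0);q=toolq(G);c=np.array([.4605,-.2265,0])
hit=r.move_straight(c+[0,0,.0355],q,speed=.08,max_force=8);s=r.read_state();print(hit,s["eef_pos"],s["contact_force"])
if not hit:
    command_gripper(0.0,60);r.hold(.2)
    s=r.read_state();print(s["time_s"],s["grip_width"],s["eef_pos"],s["contact_force"])
    r.move_straight(s["eef_pos"]+[0,0,.15],q,speed=.15);r.hold(.2)
    s=r.read_state();print(s["time_s"],s["grip_width"],s["eef_pos"],s["contact_force"])
    p=s["eef_pos"]
    snap("side","up",(310,120,110,100),6,[p-[0,0,.006],p-[0,0,.035]])
    snap("top","up",None)
E
```

```text
False [ 0.46074242 -0.2266483   0.03580826] [-0.48604766  0.36770047 -0.06710208]
11.7583 0.011478440302294278 [ 0.46086924 -0.22672208  0.03609081] [0.29277887 0.70832077 5.31027293]
13.1083 0.010837728394030036 [ 0.46060723 -0.22653908  0.18532882] [-0.56752393 -0.07981649 -0.7675861 ]
```

View pics/side_up.png

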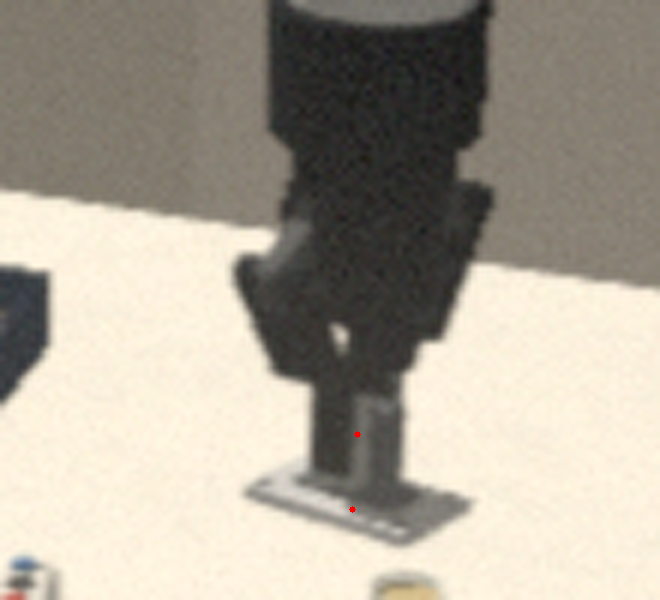

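The slide is gripped. It hangs level below the jaws, with corners at (245,490), (402,540) and (470,500) in the crop, and closing happened with its underside 36 mm ahead of the TCP. Next I'll hover over the face and compare in the views.

```bash
python3 - <<'E'
from h import *
q=toolq(F)
def st(l):
    s=r.read_state();print(l,round(s["time_s"],2),np.round((s["eef_pos"]-port)@F*1000-[0,0,36],2),"F",np.round(s["contact_force"]@F,2),round(s["grip_width"],4));return s
r.reach(port+F@[.001,0,.036+.10],q);st("far")
r.move_straight(port+F@[.001,0,.036+.02],q,speed=.12);r.hold(.2);st("hover")
E0=[port+F@np.array([a,b,.02]) for a in(-.034,.036) for b in (-.022,.022)]
snap("side","h2",(190,220,120,100),6,E0);snap("top","h2",(150,150,130,110),6,E0)
E
```

```text
far 14.43 [ 1.02 -0.85 99.92] F [ 0.35  0.19 -0.94] 0.0108
hover 15.44 [ 1.51 -0.1  20.75] F [-0.57 -0.76 -0.73] 0.0107
```

View pics/side_h2.png

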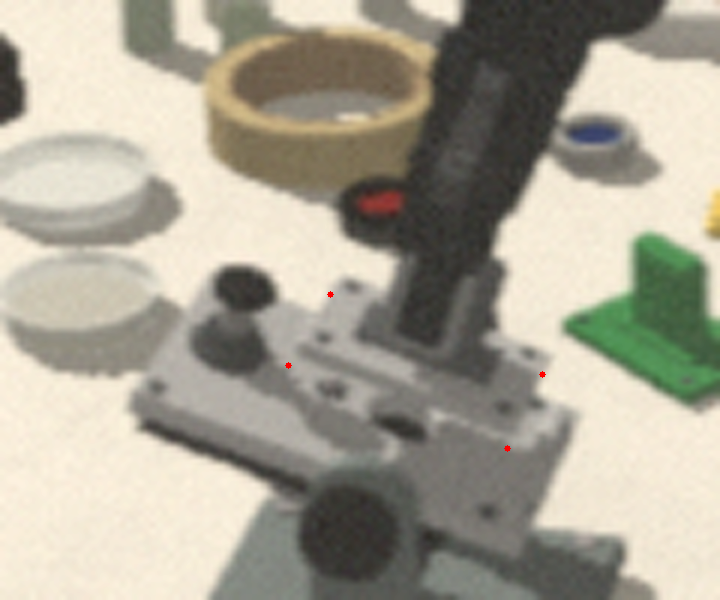

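View pics/top_h2.png

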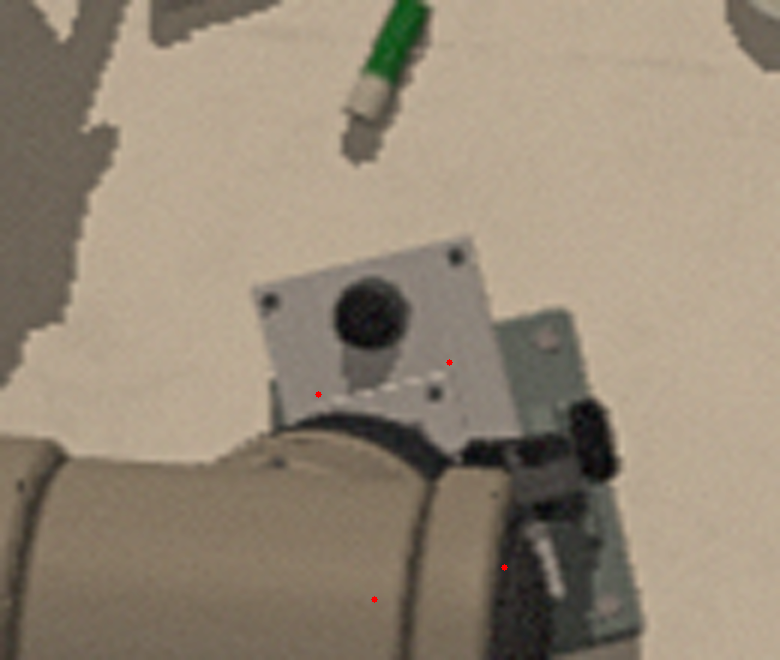

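Both views show the slide sitting about 3 mm down-slope of the tool centre: top-view upper edge at (318,400)-(440,373), against predicted marks (318,394)-(449,362). I'll shift the tool up-slope by 4 mm, descend to just above the face, then feel for the ledge.

```bash
python3 - <<'E'
from h import *
q=toolq(F)
def st(l):
    s=r.read_state();p=(s["eef_pos"]-port)@F*1000-[0,0,36];print(l,round(s["time_s"],2),np.round(p,2),"F",np.round(s["contact_force"]@F,2),"M",np.round(s["torque"]@F,2),round(s["grip_width"],4));return p
P=lambda x,y,z:port+F@np.array([x,y,z+36])/1 if 0 else port+F@(np.array([x,y,z+36.])/1000)
r.move_straight(P(5,0,20),q,speed=.1);st("shift")
h=r.move_straight(P(5,0,2.5),q,speed=.04,max_force=8);print(h);st("low")
h=r.move_straight(P(-6,0,2.5),q,speed=.015,max_force=4);print("ledge",h);p=st("ledge")
snap("side","lg",(190,220,120,100),6);snap("top","lg",(150,150,130,110),6)
E
```

```text
shift 15.79 [ 5.470e+00 -2.000e-02  2.014e+01] F [-1.18 -0.84 -0.7 ] M [ 0.06  0.1  -0.04] 0.0111
False
low 16.38 [4.8  0.03 2.33] F [-1.5  -0.76  1.85] M [-0.    0.27  0.06] 0.0111
ledge True
ledge 16.98 [-3.64 -0.1   2.64] F [ 1.34 -0.8   1.9 ] M [-0.05 -0.11 -0.06] 0.0113
```

View pics/side_lg.png

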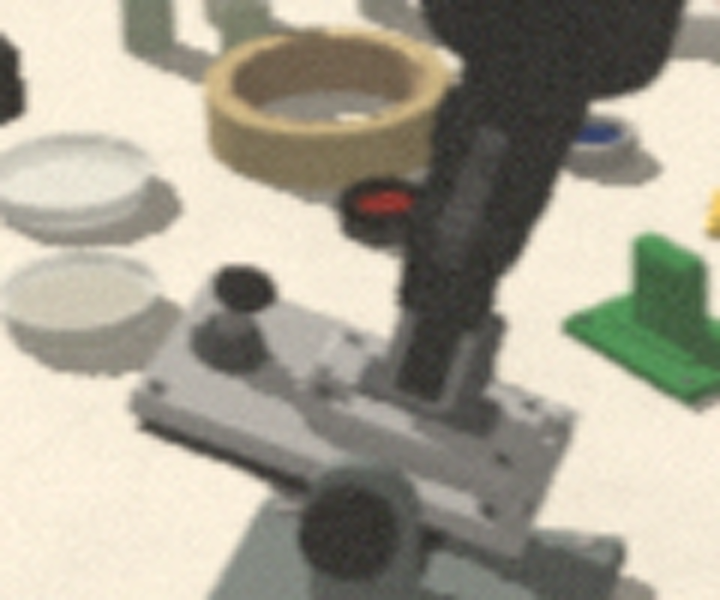

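View pics/top_lg.png

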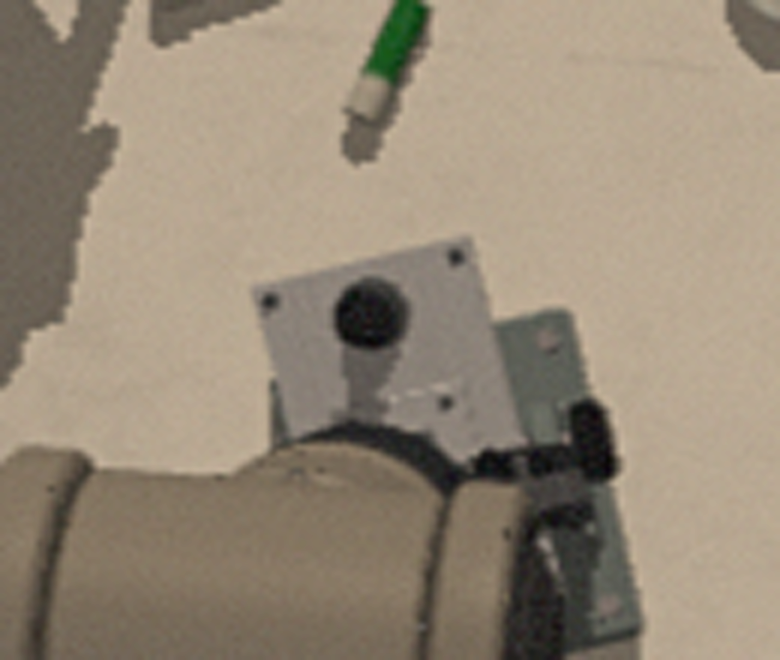

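Ledge contact came at tool x = -3.6 mm. Now I'll check the slide's corner-hole positions in the face frame: top (446,402); side (352,338), (500,457) and (530,405).

```bash
python3 - <<'E'
from h import *
f=lambda n,b,p,z:np.round((onplane(n,b[0]+(p[0]+.5)/6-.5,b[1]+(p[1]+.5)/6-.5,port+F[:,2]*z,F[:,2])-port)@F*1000,1)
for z in(.0086,):
  print("top TR hole (exp 29-5,-16)",f("top",(150,150),(446,402),z))
  for p in((352,338),(500,457),(530,405)): print("side hole",p,f("side",(190,220),p,z))
print("face refs top TL,TR:",f("top",(150,150),(270,302),.0),f("top",(150,150),(456,257),0.))
print("face refs side TL,BL:",f("side",(190,220),(156,387),.0),f("side",(190,220),(488,510),0.))
s0=np.load("side_lg.npz")["p"][:,:,::-1];x,y,w,h=235,265,60,46
c=cv2.resize(s0[y:y+h,x:x+w],None,fx=13,fy=13,interpolation=cv2.INTER_CUBIC);c=np.clip((c.astype(float)-30)*2.0,0,255).astype(np.uint8)
cv2.imwrite("pics/lgz.png",c)
E
```

```text
top TR hole (exp 29-5,-16) [ 22.8 -16.3   8.6]
side hole (352, 338) [ 25.3 -20.7   8.6]
side hole (500, 457) [-32.2  11.3   8.6]
side hole (530, 405) [-33.7 -20.7   8.6]
face refs top TL,TR: [68.5 32.5  0. ] [ 68.4 -30.9  -0. ]
face refs side TL,BL: [71.4 28.1 -0. ] [-34.9  27.1   0. ]
```

View pics/lgz.png

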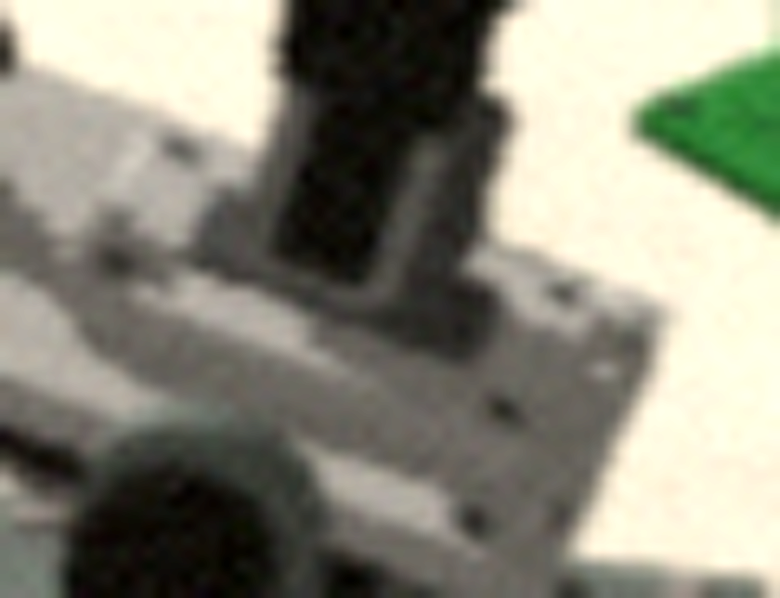

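Measured relative to the face screws in each view, the slide is square. It is about 0.7 mm to the -y side, and its centre is about 5 mm down-slope, touching the ledge as the geometry predicts. I'll back off 2.5 mm so it is both at the ledge and nearly centred on the port, correct y, and press down.

```bash
python3 - <<'E'
from h import *
q=toolq(F)
def st(l):
    s=r.read_state();p=(s["eef_pos"]-port)@F*1000-[0,0,36];print(l,round(s["time_s"],2),np.round(p,2),"F",np.round(s["contact_force"]@F,2),"M",np.round(s["torque"]@F,2),round(s["grip_width"],4));return p
P=lambda x,y,z:port+F@(np.array([x,y,z+36.])/1000)
r.move_straight(P(-1.2,.7,2.5),q,speed=.02);st("backed")
h=r.move_straight(P(-1.2,.7,.8),q,speed=.01,max_force=8);st(h)
h=r.move_straight(P(-1.2,.7,-4),q,speed=.008,max_force=9);st(h)
r.hold(.5);st("held")
snap("side","pr",(235,260,60,46),13);snap("top","pr",(150,150,130,110),6)
E
```

```text
backed 17.36 [-1.29  0.89  2.35] F [0.19 0.94 0.82] M [0.16 0.08 0.03] 0.0112
False 17.68 [-1.3   0.82  0.71] F [-0.42  1.81  1.33] M [ 0.3   0.09 -0.  ] 0.0113
True 17.96 [-1.26  0.83  0.31] F [1.07 0.5  3.85] M [-0.02  0.11 -0.04] 0.0111
held 18.46 [-1.24  0.83  0.31] F [0.57 0.29 6.09] M [-0.14  0.13 -0.04] 0.0109
```

View pics/side_pr.png

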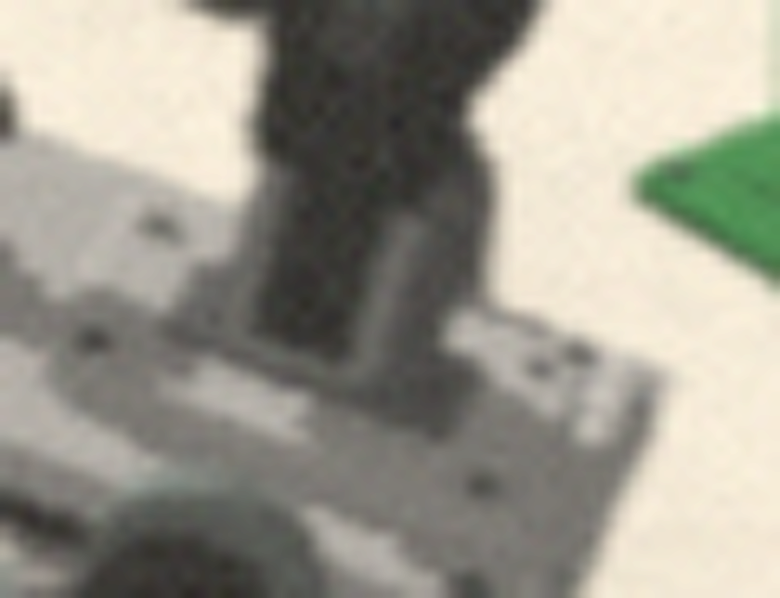

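View pics/top_pr.png

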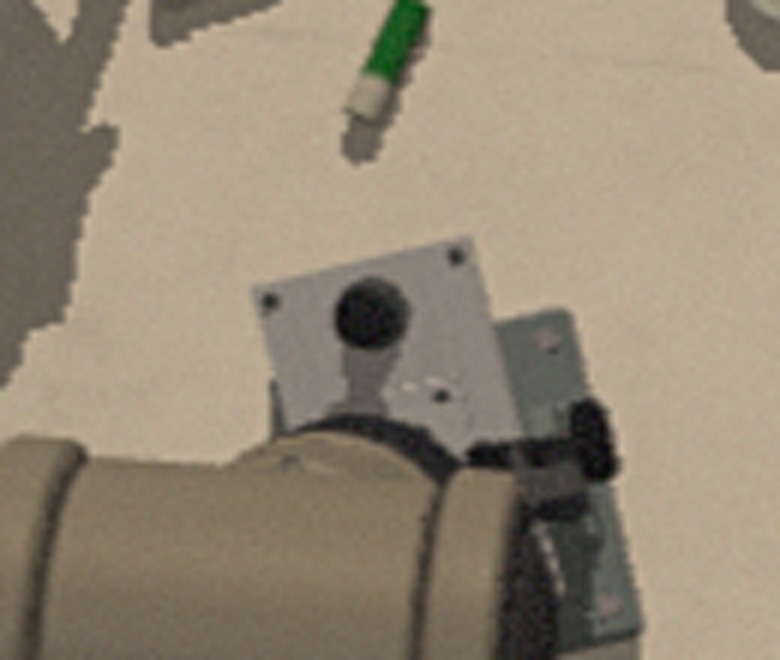

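It's in contact at z = 0.3 mm with about 6 N. I'll press a bit more firmly to make sure it is flush and the pin is fully in, watching stiffness and moments.

```bash
python3 - <<'E'
from h import *
q=toolq(F)
def st(l):
    s=r.read_state();p=(s["eef_pos"]-port)@F*1000-[0,0,36];print(l,round(s["time_s"],2),np.round(p,2),"F",np.round(s["contact_force"]@F,2),"M",np.round(s["torque"]@F,2),round(s["grip_width"],4));return p
P=lambda x,y,z:port+F@(np.array([x,y,z+36.])/1000)
h=r.move_straight(P(-1.2,.8,-4),q,speed=.008,max_force=9);st(h)
r.hold(.5);p=st("held")
s=r.read_state();print("tilt of tool vs face",np.degrees((Ro.from_quat(q).inv()*Ro.from_quat(s["eef_rot"])).as_rotvec()))
for n,b in(("side",(235,260,60,46)),("top",(180,190,60,46))):snap(n,"pr2",b,13)
E
```

```text
True 18.78 [-1.23  0.8   0.33] F [-0.75  1.01  4.28] M [-0.04  0.14 -0.05] 0.0111
held 19.28 [-1.23  0.82  0.3 ] F [-0.33 -0.26  4.94] M [-0.12  0.15  0.03] 0.0115
tilt of tool vs face [ 0.00486271  0.00477104 -0.01421137]
```

View pics/side_pr2.png

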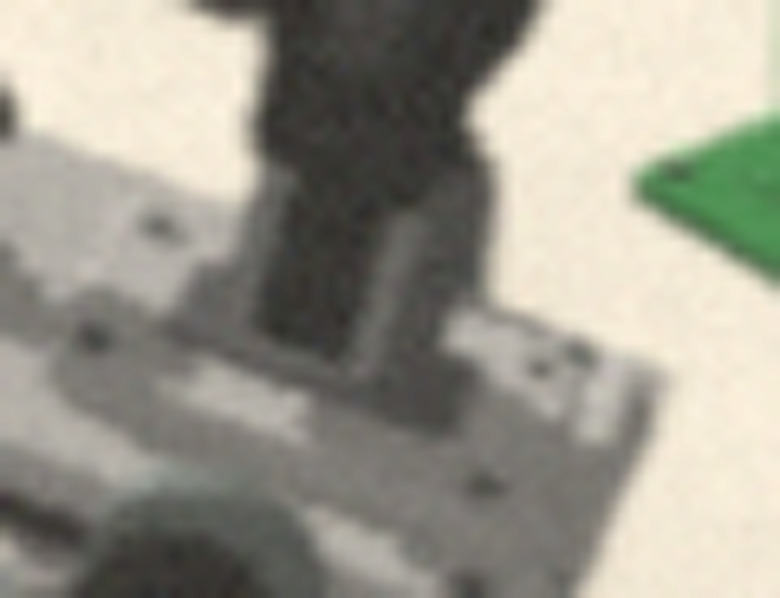

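View pics/top_pr2.png

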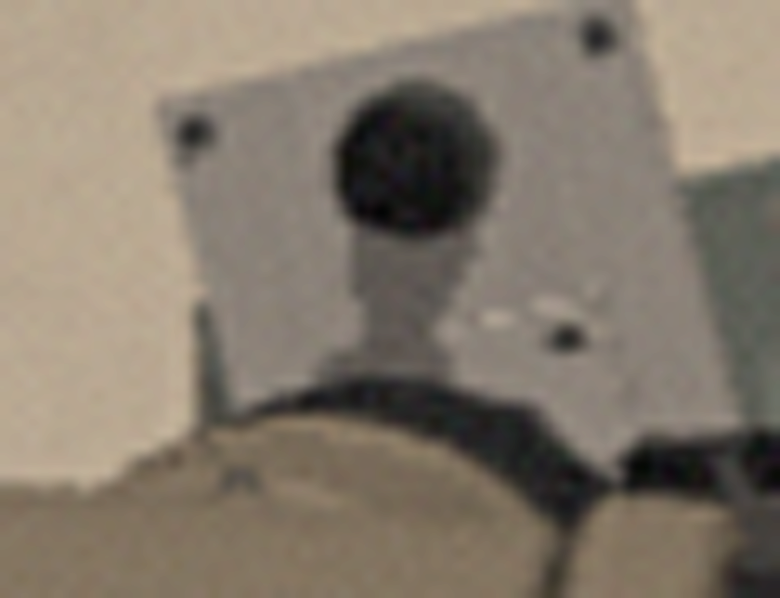

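```bash
python3 - <<'E'
from h import *
q=toolq(F)
def st(l):
    s=r.read_state();p=(s["eef_pos"]-port)@F*1000-[0,0,36];print(l,round(s["time_s"],2),np.round(p,2),"F",np.round(s["contact_force"]@F,2),"M",np.round(s["torque"]@F,2),round(s["grip_width"],4));return p,s["contact_force"]@F[:,2]
P=lambda x,y,z:port+F@(np.array([x,y,z+36.])/1000)
for z in (0,-.3,-.6,-.9,-1.2,-1.5):
    h=r.move_straight(P(-1.2,.8,z),q,speed=.005,max_force=25);r.hold(.25);p,f=st((z,h))
    if f>13: break
E
```

```text
(0, False) 19.88 [-1.19  0.8   0.32] F [-1.24 -0.04  7.67] M [ 0.04  0.26 -0.02] 0.0113
(-0.3, False) 20.38 [-1.24  0.82  0.27] F [-2.54  0.49 10.95] M [ 0.01  0.58 -0.02] 0.0111
(-0.6, False) 20.88 [-1.2   0.8   0.27] F [-3.73  0.2  14.34] M [ 0.01  0.67 -0.02] 0.0111
```

The contact is hard: z stays at 0.27 mm while the force climbs to 14 N. There is a small y-moment though, so I'll test flushness mechanically by varying the pitch slightly about the slide centre and seeing where it seats lowest.

```bash
cat >> h.py <<'E'
def Pp(x,y,z,pitch):
    R=Ro.from_rotvec(np.radians(pitch)*F[:,1]).as_matrix();Fr=R@F
    return port+F@(np.array([x,y,z])/1000)+Fr[:,2]*.036, toolq(Fr)
def rep(l,pitch=0):
    s=r.read_state();R=Ro.from_quat(s["eef_rot"]).as_matrix();c=s["eef_pos"]+R[:,2]*.036
    p=(c-port)@F*1000;pt=np.degrees(np.arcsin(np.clip(-R[:,2]@F[:,0],-1,1)));print(l,round(s["time_s"],2),"c",np.round(p,2),"pitch",round(pt,2),"F",np.round(s["contact_force"]@F,2),"M",np.round(s["torque"]@F,2));return p,s["contact_force"]@F[:,2]
E
python3 - <<'E'
from h import *
for pt in (0,.8,-.8):
    a,q=Pp(-1.2,.8,.3,pt);r.move_straight(a,q,speed=.005);r.hold(.1)
    a,q=Pp(-1.2,.8,-.6,pt);r.move_straight(a,q,speed=.006,max_force=30);r.hold(.3);rep(pt)
E
```

```text
0 21.92 c [-1.2   0.79  0.27] pitch -0.01 F [-2.45 -0.46 14.58] M [-0.03  0.73 -0.01]
0.8 22.98 c [-1.35  0.77  0.43] pitch 0.8 F [-5.19 -0.69 17.28] M [-0.09  0.57 -0.01]
-0.8 24.09 c [-0.76  0.74  0.33] pitch -0.86 F [-1.66 -0.6  15.57] M [-0.06  0.8  -0.01]
```

Seating height is lowest near pitch 0 (0.27, against 0.43 and 0.33 at ±0.8°), so pitch 0 is flush. I'll return there, press, and check the four slide holes against the face screws.

```bash
python3 - <<'E'
from h import *
a,q=Pp(-1.2,.8,.1,0);r.move_straight(a,q,speed=.005);r.hold(.1)
a,q=Pp(-1.2,.8,-.6,0);r.move_straight(a,q,speed=.006,max_force=30);r.hold(.4);rep("final?")
snap("side","fin",(235,260,60,46),13);snap("side","finw",(200,240,110,90),7)
f=lambda n,b,k,p,z:np.round((onplane(n,b[0]+(p[0]+.5)/k-.5,b[1]+(p[1]+.5)/k-.5,port+F[:,2]*z,F[:,2])-port)@F*1000,1)
for p in((160,222),(92,335),(485,485),(540,368)):print("hole",f("side",(235,260),13,p,.0063))
print("BR screw",f("side",(235,260),13,(578,352),.001))
print("top TR hole",f("top",(180,190),13,(566,337),.0063),"face TL TR",f("top",(180,190),13,(193,131),.001),f("top",(180,190),13,(597,36),.001))
E
```

```text
final? 25.18 c [-1.07  0.75  0.23] pitch -0.04 F [-4.66 -0.41 15.94] M [-0.11  0.36 -0.01]
hole [ 27.4 -20.3   6.3]
hole [27.8 12.   6.3]
hole [-31.   12.4   6.3]
hole [-31.  -19.6   6.3]
BR screw [-34.5 -34.8   1. ]
top TR hole [ 25.3 -14.9   6.3] face TL TR [69.2 32.5  1. ] [ 68.7 -30.9   1. ]
```

View pics/side_fin.png

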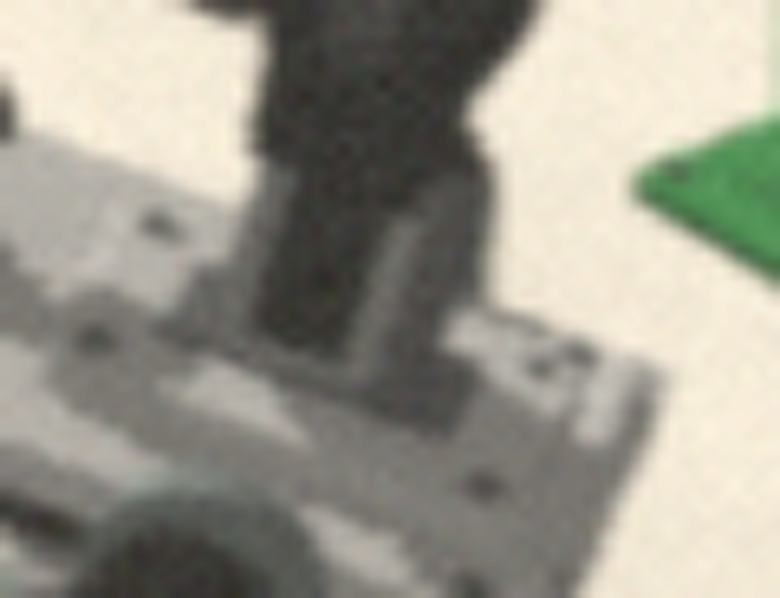

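View pics/side_finw.png

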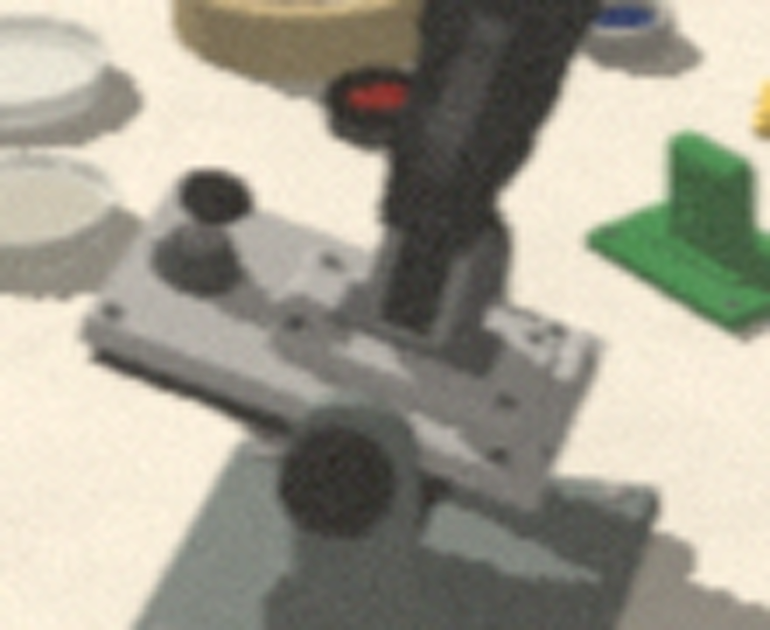

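The slide holes measure 58.6 x 32.2 mm and are square. Relative to the face screws the slide is centred within about 0.5 mm in y, and its lower end is about 2–2.5 mm from the ledge stop. The plunger is out. Handing in now.

```bash
python3 - <<'E'
from h import *
rep("pre");p,d=optics.get_image("side");o=np.load("side0.npz")["p"]
df=(np.abs(p.astype(int)-o).max(2)>45).astype(np.uint8);n,l,s,c=cv2.connectedComponentsWithStats(cv2.morphologyEx(df,cv2.MORPH_OPEN,np.ones((3,3))));print([(x[:5].tolist()) for x in s[1:] if x[4]>15])
r.finish_job()
E
```

```text
pre 25.28 c [-1.06  0.72  0.23] pitch -0.04 F [-3.31 -0.21 15.71] M [-0.04  0.42 -0.02]
[[463, 0, 13, 5, 49], [395, 75, 21, 17, 183], [334, 91, 18, 23, 176], [270, 109, 17, 24, 155], [277, 109, 48, 60, 1681], [310, 112, 12, 11, 82], [502, 152, 11, 5, 44], [523, 156, 6, 3, 18], [587, 163, 5, 4, 20], [278, 168, 5, 4, 20], [285, 168, 5, 4, 19], [273, 173, 5, 5, 23], [438, 175, 76, 107, 2413], [254, 186, 60, 88, 2281], [515, 218, 20, 72, 938], [356, 247, 30, 27, 344], [254, 277, 18, 17, 177], [551, 305, 25, 21, 185], [631, 337, 9, 20, 132], [345, 343, 22, 10, 145], [311, 348, 82, 50, 2186], [630, 364, 10, 10, 75], [532, 401, 108, 51, 1447], [472, 404, 72, 28, 948]]
the job is handed in; nothing more can be done
```

I've handed the job in at about 25 s of the 48 s, with the slide still held on the face in the gripper. No check failed outright, but the points under "less certain" below are worth knowing.

**Dark reading:** I pushed the plunger along its axis until it bottomed with 10 N. The fingertip was at 17.8 mm above the face (18 mm expected), and the picture afterwards shows the cap back out.

**Slide:** I picked up the larger grey slide by its grip and felt for the ledge with a light force. I then backed off 2.5 mm, so its lower end is about 2–2.5 mm from the stop. The slide's centre is about 2.5–3 mm down-slope of the port.

**Last checks:**
- **Push:** it is held with about 15 N against the pin's 3 N. Depth stayed constant as the force rose, and the slide seated lowest at zero pitch, so I take it as flush with the pin in.
- **Squareness:** it is within about 1° of square, and within about 0.5 mm of centre across the face.

**Less certain:**
- **Cameras:** the side view read about 2–3 mm high compared with the top view. I relied on contact and on measurements relative to the face screws instead.
- **Ledge gap:** the text's sizes leave 5 mm between a slide centred on the port and the ledge, so I chose a position between the two.
- **Pin travel:** I inferred this from depth and force; I did not see it.
- **Other things on the bench:** I touched none of them knowingly. A before-and-after comparison of the side view did show changes around the notepad and in other places; I took them for the arm and its shadow but did not look further.

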